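# Sleeves on their spigots, then hold the test valve

## Robot

A 6-joint arm with a two-finger parallel gripper is mounted at the origin on the work surface. World frame = base frame: x ahead of the robot, y to its left, z up, the work surface at z = 0. Lengths are in m, angles in rad, forces in N, time in s.
With the tool pointing down it reaches from about 0.325 to 1 m from the base axis. Payload 5.1 kg.
Tool frame: the origin (TCP) lies at the centre of the arm's flange, where the gripper is bolted on; the fingertips stand 173 mm ahead of it and the grasp point (between the pads) lies 155 mm ahead of it; z points along the fingers, y is the direction in which the jaws open and shut (so a half turn about z gives the same grasp; the last joint's range is limited). The gripper opens to 85 mm and grips with 20 to 120 N. Pads are 22 mm wide; open, the fingers measure 114 mm over their backs; the gripper's body (76 mm by 85 mm) begins 54 mm behind the grasp point. The pads swing forward as they close: fully open they stand 13 mm farther back than shut.
Start: joints at [-1.413, 0.124, 1.65, -0, 1.367, -0.083], TCP at [0.155, -0.631, 0.405] pointing down, gripper open.
Joint ranges: [-2.61, 2.61], [-1.02, 2.33], [0.03, 2.71], [-1.35, 4.49], [0.32, 2.68], [-2.91, 2.91]. Speed limits (rad/s): [2.57, 2.57, 3.14, 3.14, 3.14, 3.14].

## Interface

Orientations are given as a unit quaternion [w, x, y, z].
In Python, from cell import read_state, camera, get_calibration, job_done, trace gives the robot as it stands.
- The arm moves only by the tool servo_tool, never from a script. Its argument "commands" is a list of rows, each a list of 5 numbers: the closure, from 0 (fully open) to 1 (shut), then the shift along the world's x, y, z in cm, then the turn about the world's z in rad. In form: [[claw, x, y, z, turn], ...]. A call has 1 to 12 rows; each row shifts and turns the commanded pose from where the row before left it; what a row does not reach is not made up. A row lasts 1/8 s, in which the tool goes at most 62.5 mm and 10.7 degrees, less where a joint would pass 70% of its speed; a pose out of reach is approached as far as the arm can. A call with a gripper value outside its range is refused whole. The fingers move at their own pace and stop on an object; "squeeze" is the grip in N (left out, the last holds). Time passes only in rows, so rows that do not move let the fingers close. It gives the time, the measured TCP pose, the force and the opening at its end, in the units of the state.
- read_state(): the state, without advancing time (a new reading comes with each control period).
- camera(name): name is "scene" or "side" or "wrist"; returns (picture, depth): 400x640x3 uint8, red, green, blue; 400x640 float32, m along the optical axis (not along the pixel's ray), 0 where there is no reading.
- get_calibration(name): a dict with "fx", "fy", "cx", "cy" (pixels), "position" and "attitude" of the camera in the world; the wrist camera has in their place "mount" (4x4, takes a point from camera to tool coordinates, whose origin is the TCP and whose axes are the flange's). Camera axes: x right, y down, z forward; pixel columns grow to the right and rows downward; lengths in m; the calibration is good to about 2 mm. A picture is of the moment at which its call begins: read the wrist's pose just before it. get_calibration takes no time and is no camera call.
- job_done(): hands the job in, once; it reports no verdict.
Trained networks look in the newest picture that a camera, given by its name, has taken for a name from the list of things; names that differ only in an ending like _2 or _b are one class to them, and where a whole thing is asked for, a point or a joint stands for the part that bears it (a point fixed in the world has none). Each returns a list of dicts, best first, with "conf" (0 to 1); they miss things now and then, are a little off and sometimes report something else, mostly with a low value. They report only what shows in the picture. A call takes as long as a camera call. They do not tell look-alikes from the thing itself.
- trace(camera, thing): "mask" (400x640 bool, what is visible of it) and "extent" ([left, top, width, height] in pixels, round what is visible of it).
The state is a dict: "time": time; "q": joint angles; "qvel": joint speeds; "joint_torque": joint torques, N m; "tool_pos": TCP position; "orientation": TCP orientation; "wrist_force": force on the tool from outside, world axes, zero at the start; "ft_torque": the same for the moment, N m; "opening": opening from 0.0 (shut) to 1.0 (fully open).
Only numpy, scipy, OpenCV 4.12 (cv2) and the standard library are available. Lean on these libraries where they do the work, as an engineer would, in place of code of your own. Each camera call takes 0.05 s, during which the arm holds its last target. There are 200 camera calls.

## Task

Get the two metal sleeves ready for their air test: slip each one over the spigot it fits (large on large, small on small), right down onto the spigot's base, and let go of them. Then push the red pad of the spring-loaded dead-man paddle down until its pointer stands in the green band, without ever driving it to its bottom stop, and finish while still holding it there, since letting go ends the test. Leave the other loose things on the bench where they are.

Things in the scene. Friction and masses are not known exactly. Their poses are not given: they have to be found in the camera images.
- big_sleeve: Large plain aluminium sleeve (tube open at both ends) standing upright and loose: 52 mm outside, 34 mm bore, 45 mm tall, about 150 g. Origin: centre of its underside, z up its axis. It fits the large spigot.
- small_sleeve: Small brass sleeve standing upright and loose: 40 mm outside, 24 mm bore, 45 mm tall, about 280 g. Origin: centre of its underside, z up its axis. It fits the small spigot.
- big_spigot_seat (a point): Large spigot, fixed to the bench: round blue base 72 mm across, 15 mm tall; on it an upright steel post 28 mm across with two black rubber bands, straight for 35 mm, then a 12 mm cone narrowing to 10 mm (tip 62 mm above the bench). This point: centre of the base's top face, 15 mm above the bench, on the post's axis; z up. A seated sleeve's underside lies on this face.
- small_spigot_seat (a point): Small spigot, fixed to the bench: round blue base 62 mm across, 15 mm tall; on it an upright steel post 18 mm across with two black rubber bands, straight for 35 mm, then a 12 mm cone narrowing to 6 mm (tip 62 mm above the bench). This point: centre of the base's top face, 15 mm above the bench, on the post's axis; z up. A seated sleeve's underside lies on this face.
- valve: Dead-man valve, fixed: green base 170 (x) by 70 (y) by 30 mm high. Origin: centre of its underside. A 40 mm wide steel paddle, hinged at x = +60 mm, 75 mm above the bench, reaches to the -x end (roughly towards the robot), where it carries a red pad 56 mm long, 50 wide. At the hinge, y = +40 mm, a white, green and red arc scale with the paddle's black pointer, up to 157 mm above the bench.
- pad (a point): Centre of the red pad's top face, 120 mm from the hinge along the paddle; moves and tilts with it. At rest the paddle slopes up by 0.30 rad towards the pad and this point is 120 mm above the bench. Paddle level (pointer mid-green): it is at x = -60 mm, y = 0 of the valve, 85 mm above the bench. Its axes are parallel to those of the valve when the paddle is at rest.
- paddle (a joint): Paddle angle in rad: 0 = up at rest (held by its spring), grows as the pad is pushed down, 0.50 = bottom stop. 0.30 = level = middle of the green band, which runs from 0.24 to 0.36 (7 mm of pad travel either side of level); red beyond. The spring returns it: at the pad about 4 N to start, 8 N at level, 11 N at the stop.
- screwdriver: Bystander: red-handled screwdriver, 190 mm long, lying; origin under its middle. Leave it alone.
- wrench: Bystander: steel wrench, 170 mm long, lying. Leave it alone.
- carton: Bystander: red carton, 90 x 70 x 60 mm high. Leave it alone.
- collar: Bystander: black plastic ring, 48 mm outside, 38 mm hole, only 22 mm tall; not one of the sleeves. Leave it alone.
- brush: Bystander: brush, 170 mm long, lying. Leave it alone.
Mind the look-alikes: they are no part of the job. What is shaped like the part that bears small_spigot_seat but purple is not meant. There is more than one size of the big_sleeve; the one meant has the size given above.

How it is judged:
On the way, in this order (a step that is already met when the one before it is completed fails the run):
1. both sleeves seated on their own spigots and let go, the paddle still up (horizontal distance between big_sleeve and big_spigot_seat below 0.007 m and z of big_sleeve in the frame of big_spigot_seat between -0.004 and 0.004 m and angle between each of big_sleeve, small_sleeve's own z axis and vertical below 0.1 rad and contact force between the fingers and big_sleeve below 0.3 N and linear speed of each of big_sleeve, small_sleeve below 0.02 m/s and horizontal distance between small_sleeve and small_spigot_seat below 0.007 m and z of small_sleeve in the frame of small_spigot_seat between -0.004 and 0.004 m and contact force between the fingers and small_sleeve below 0.3 N and value of joint paddle below 0.1 rad), for 0.2 s.
2. the robot holds the paddle with its pointer in the green band (value of joint paddle between 0.24 and 0.36 rad and contact force between any of the fingers, the arm and valve above 2 N), for 0.3 s.
At the end, for the whole second after the job is handed in: Each sleeve upright on its own spigot, its underside within 4 mm of the base's top face and within 7 mm of the post's axis, at rest and not touched by the fingers; the robot pushes on the paddle with more than 2 N and holds it still at 0.24 to 0.36 rad (green band) through the last second (all of step 2 and horizontal distance between big_sleeve and big_spigot_seat below 0.007 m and z of big_sleeve in the frame of big_spigot_seat between -0.004 and 0.004 m and angle between each of big_sleeve, small_sleeve's own z axis and vertical below 0.1 rad and contact force between the fingers and big_sleeve below 0.3 N and linear speed of each of big_sleeve, small_sleeve below 0.02 m/s and horizontal distance between small_sleeve and small_spigot_seat below 0.007 m and z of small_sleeve in the frame of small_spigot_seat between -0.004 and 0.004 m and contact force between the fingers and small_sleeve below 0.3 N and velocity of joint paddle between -0.05 and 0.05 rad/s); the arm keeps its last pose, push and grip.
It fails at once if the paddle driven to its bottom stop (past 0.47 rad) (value of joint paddle above 0.47 rad).
It fails at once if a bystander moved by more than 30 mm (distance of any of screwdriver, wrench, carton, collar, brush from where it was at the start of the episode above 0.03 m).
It also fails if it takes over 64 s, if anything falls off the work surface, if the arm or the gripper's body presses on something with over 40 N, if the wrist force passes 120 N, or if a joint passes its speed limit or range.

## Working session

There is one attempt and no reset: what is moved stays moved. The work goes in short steps, Python scripts to look and compute and a tool call to move; the robot and the scene stay as the last step left them, time stands still between calls to the robot, and variables do not carry over. Pictures are saved under pics/ and viewed, about 8 in all and at most 12, crops included, and the job is handed in when it is done.

Besides the shell and the picture viewer there is one more tool, called after "Request:" by a JSON object that holds its "method" and its "body". servo_tool: Moves the arm, as the interface text tells. Its arguments: {"type":"object","properties":{"commands":{"type":"array"},"squeeze":{"type":"number"}},"required":["commands"]}

```bash
mkdir -p pics; cat > h.py <<'E'
import numpy as np, cv2
from cell import *
from scipy.spatial.transform import Rotation as R
def q2R(q): return R.from_quat([q[1],q[2],q[3],q[0]]).as_matrix()
def snap(name):
    s=read_state(); im,d=camera(name); c=get_calibration(name)
    if 'mount' in c:
        T=np.eye(4);T[:3,:3]=q2R(s['orientation']);T[:3,3]=s['tool_pos'];T=T@np.array(c['mount'])
    else:
        T=np.eye(4);a=np.array(c['attitude']);T[:3,:3]=a if a.shape==(3,3) else q2R(a);T[:3,3]=c['position']
    v,u=np.mgrid[:400,:640]
    P=np.stack([(u-c['cx'])/c['fx']*d,(v-c['cy'])/c['fy']*d,d],-1)@T[:3,:3].T+T[:3,3]
    P[d==0]=np.nan
    return im,d,P
def save(n,im): cv2.imwrite('pics/'+n+'.png',im[...,::-1])
E
cat > a.py <<'E'
from h import *
s=read_state();print(s['tool_pos'],s['orientation'],s['opening'],s['time'])
for n in ['scene','side']:
    im,d,P=snap(n);c=get_calibration(n);print(n,c['position'],c['attitude'])
    save(n,im)
    for t in ['big_sleeve','small_sleeve','big_spigot_seat','small_spigot_seat','valve','pad','collar','carton','screwdriver','wrench','brush']:
        for r in trace(n,t)[:4]:
            if r['conf']<.3: continue
            p=P[r['mask']];p=p[~np.isnan(p[:,0])]
            if len(p)<5: continue
            print(t,round(r['conf'],2),r['extent'],'lo',np.percentile(p,2,0).round(3),'hi',np.percentile(p,98,0).round(3))
E
python3 a.py; python3 -c "
import cv2,numpy as np"
```

```text
[ 0.15493974 -0.63099527  0.4034547 ] [-1.05754887e-03  9.92760432e-01  1.20106637e-01 -3.41203372e-05] 1.0025492993212584 0.0
scene [ 1.12502391 -0.34343797  0.82182551] [-0.32333754  0.82753318  0.42526754 -0.17259545]
big_sleeve 0.66 [331.5, 154.5, 18.0, 18.2] lo [ 0.419  0.187 -0.   ] hi [0.467 0.232 0.046]
big_sleeve 0.62 [284.4, 230.9, 32.4, 29.2] lo [ 0.578 -0.074  0.004] hi [ 0.64  -0.011  0.06 ]
big_sleeve 0.47 [313.7, 143.6, 11.6, 16.4] lo [0.337 0.175 0.001] hi [0.37  0.211 0.035]
small_sleeve 0.71 [286.1, 181.9, 18.3, 22.8] lo [0.442 0.018 0.   ] hi [0.476 0.053 0.046]
big_spigot_seat 0.96 [287.4, 230.7, 26.9, 28.2] lo [ 0.577 -0.073  0.005] hi [ 0.639 -0.011  0.06 ]
big_spigot_seat 0.7 [284.9, 182.9, 19.2, 20.1] lo [0.443 0.018 0.   ] hi [0.476 0.053 0.046]
small_spigot_seat 0.92 [356.1, 192.7, 16.9, 22.7] lo [0.567 0.14  0.   ] hi [0.625 0.195 0.056]
small_spigot_seat 0.61 [383.9, 221.5, 23.1, 25.8] lo [0.686 0.137 0.005] hi [0.74  0.192 0.058]
valve 0.79 [155.6, 216.2, 77.8, 87.4] lo [ 0.457 -0.326  0.004] hi [ 0.628 -0.225  0.151]
pad 0.83 [151.2, 217.3, 76.4, 67.9] l
[... 1687 characters left out ...]
357.0, 146.1, 38.9, 10.1] lo [ 0.452 -0.312  0.086] hi [ 0.563 -0.254  0.128]
collar 0.47 [248.8, 194.6, 16.3, 14.0] lo [ 0.721  0.031 -0.   ] hi [0.766 0.078 0.024]
carton 0.62 [262.0, 157.8, 35.2, 27.8] lo [ 0.724 -0.148  0.003] hi [ 0.811 -0.075  0.063]
screwdriver 0.74 [324.4, 183.2, 47.0, 18.3] lo [ 0.462 -0.158  0.008] hi [ 0.601 -0.139  0.027]
screwdriver 0.62 [235.9, 291.8, 52.0, 43.9] lo [0.405 0.359 0.004] hi [0.547 0.414 0.01 ]
wrench 0.68 [236.2, 291.1, 53.9, 44.5] lo [0.395 0.358 0.   ] hi [0.55  0.415 0.01 ]
brush 0.91 [190.6, 267.7, 22.2, 55.1] lo [0.58  0.373 0.005] hi [0.707 0.481 0.022]
brush 0.3 [354.8, 141.7, 40.4, 14.1] lo [ 0.452 -0.468 -0.   ] hi [ 0.613 -0.251  0.128]
```

View pics/scene.png

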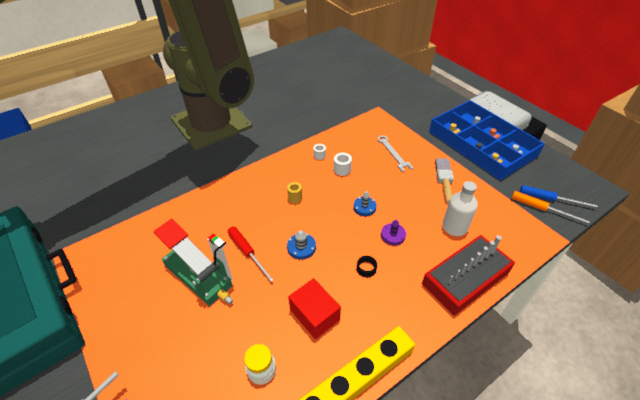

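View pics/side.png

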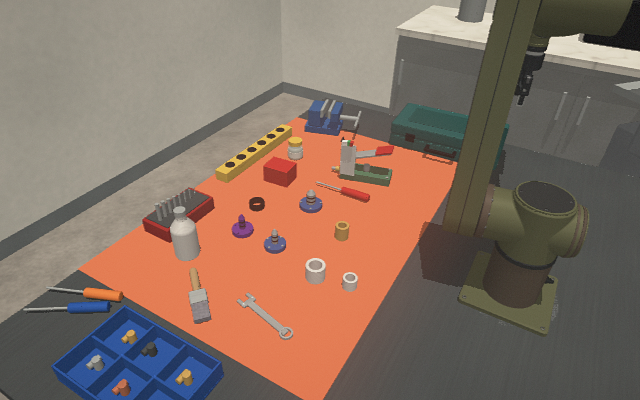

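Request:
{"method": "servo_tool", "body": {"commands": [[0,2.5,5.5,0,-0.12],[0,2.5,5.5,0,-0.121],[0,2.5,5.5,0,0],[0,2.5,5.5,0,0],[0,2.5,5.5,0,0],[0,2.5,5.5,0,0],[0,2.5,5.5,0,0],[0,2.5,5.5,0,0],[0,2.5,5.5,0,0],[0,2.5,5.5,0,0],[0,2.5,5.5,0,0],[0,2.5,5.5,0,0]]}}

```text
time: 2.7
tool_pos: [0.4553, 0.0309, 0.4053]
orientation: [0.0, 1.0, 0.0, 0.001]
wrist_force: [1.0, -1.2, 0.4]
opening: 1.0
```

Request:
{"method": "servo_tool", "body": {"commands": [[0,0,3,0.5,0],[0,0,3,0,0],[0,0,0,0,0]]}}

```text
time: 3.08
tool_pos: [0.4548, 0.0901, 0.4098]
orientation: [0.0, 1.0, 0.002, 0.0]
wrist_force: [0.6, -0.6, -0.3]
opening: 1.0
```

```bash
cat > b.py <<'E'
from h import *
import sys
s=read_state();print(s['tool_pos'],s['orientation'],s['wrist_force'],s['time'])
im,d,P=snap('wrist');save(sys.argv[1],im);np.save('P.npy',P)
print(np.array(get_calibration('wrist')['mount']).round(3), P[0,0],P[0,-1],P[-1,0],P[-1,-1])
for t in sys.argv[2:]:
    for r in trace('wrist',t)[:4]:
        if r['conf']<.3: continue
        p=P[r['mask']];p=p[~np.isnan(p[:,0])]
        if len(p)<5: continue
        print(t,round(r['conf'],2),np.round(r['extent']),'lo',np.percentile(p,2,0).round(4),'hi',np.percentile(p,98,0).round(4))
        zt=np.percentile(p[:,2],97); top=p[abs(p[:,2]-zt)<.004]
        c,rr=cv2.minEnclosingCircle((top[:,:2]*1000).astype(np.float32)); print('   top z',zt.round(4),'circle',np.round(c,1),'r',round(rr,1),len(top))
E
python3 b.py w1 big_sleeve small_sleeve big_spigot_seat small_spigot_seat
```

```text
[0.45484545 0.09014204 0.40984703] [2.32994586e-06 9.99998782e-01 1.55901993e-03 6.92887946e-05] [ 0.62392458 -0.55621288 -0.28416788] 3.075
[[-0.001 -0.959 -0.283  0.072]
 [ 1.    -0.001 -0.     0.   ]
 [ 0.    -0.283  0.959  0.03 ]
 [ 0.     0.     0.     1.   ]] [0.63910222 0.4163657  0.02111925] [ 0.64225101 -0.24712396  0.01583447] [0.46705059 0.15894702 0.32826708] [ 8.67403699e-02 -4.32425425e-01 -2.02260284e-04]
big_sleeve 0.67 [217. 239.  35.  34.] lo [0.3341 0.1764 0.0007] hi [0.3695 0.208  0.0342]
   top z 0.034 circle [350.8 194.7] r 19.0 311
big_sleeve 0.62 [192. 165.  46.  50.] lo [0.4176 0.1875 0.0035] hi [0.4657 0.2358 0.0466]
   top z 0.0464 circle [440.2 212.9] r 26.1 902
big_spigot_seat 0.73 [401.   2.  71.  72.] lo [ 0.572  -0.0719  0.0053] hi [ 0.6366 -0.0062  0.0621]
   top z 0.0614 circle [604.6 -39.8] r 9.1 296
small_spigot_seat 0.75 [215.  22.  58.  58.] lo [0.5666 0.1415 0.0096] hi [0.6217 0.1966 0.0607]
   top z 0.0592 circle [594.3 169.6] r 7.0 154
```

View pics/w1.png

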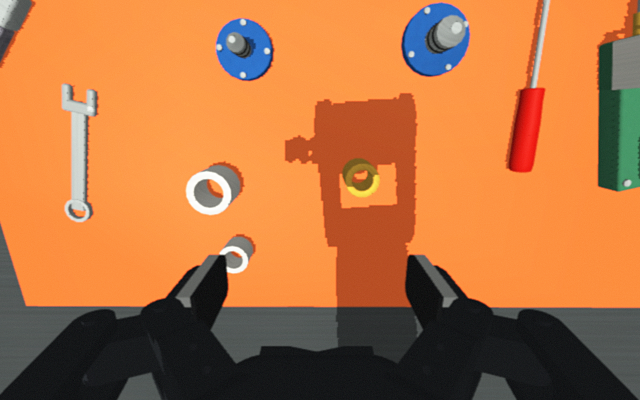

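```bash
python3 - <<'E'
import numpy as np,cv2
P=np.load('P.npy')
def f(cx,cy,rad,z0,z1):
    m=(np.hypot(P[...,0]-cx,P[...,1]-cy)<rad)&(P[...,2]>z0)&(P[...,2]<z1)
    p=P[m];c,r=cv2.minEnclosingCircle((p[:,:2]*1000).astype(np.float32));print(np.round(c,1),round(r,1),len(p),np.percentile(p[:,:2],1,0).round(4),np.percentile(p[:,:2],99,0).round(4))
f(.456,.039,.04,.042,.05); f(.440,.213,.04,.042,.05)
f(.604,-.039,.05,.011,.018);f(.604,-.039,.05,.054,.068)
f(.595,.170,.045,.011,.018);f(.595,.170,.045,.054,.068)
E
```

```text
[455.9  38.2] 19.7 612 [0.4373 0.0194] [0.4749 0.0574]
[440.2 212.9] 26.1 923 [0.4164 0.1879] [0.4653 0.237 ]
[604.9 -40.1] 36.1 2711 [ 0.5705 -0.0738] [ 0.6383 -0.0058]
[604.3 -39.6] 11.8 485 [ 0.5942 -0.0506] [ 0.6149 -0.0293]
[594.7 169.8] 30.9 2260 [0.5657 0.1406] [0.6232 0.1982]
[594.4 169.3] 7.6 194 [0.5876 0.163 ] [0.6016 0.1764]
```

Request:
{"method": "servo_tool", "body": {"commands": [[0,0.1,-5.2,0,0],[0,0,0,-5.8,0],[0,0,0,-6,0],[0,0,0,-6,0],[0,0,0,-5,0],[0,0,0,0,0],[0.3,0,0,0,0],[0.5,0,0,0,0],[0.8,0,0,0,0],[0.8,0,0,0,0],[0.8,0,0,0,0],[0.8,0,0,0,0]], "squeeze": 40}}

```text
time: 4.82
tool_pos: [0.4574, 0.0368, 0.1846]
orientation: [0.0, 1.0, -0.0, 0.002]
wrist_force: [-1.0, -0.9, 6.1]
opening: 0.459
```

Request:
{"method": "servo_tool", "body": {"commands": [[0.8,0,0,0,0],[0.8,0,0,3,0],[0.8,0,0,5,0],[0.8,0,0,0,0]]}}

```text
time: 5.32
tool_pos: [0.4578, 0.0368, 0.2671]
orientation: [0.0, 1.0, 0.0, 0.006]
wrist_force: [0.3, 0.0, -3.5]
opening: 0.459
```

```bash
python3 b.py w2 small_sleeve
```

```text
[0.4578377  0.03679121 0.26707187] [2.30136621e-04 9.99984554e-01 4.45665064e-05 5.55300680e-03] [ 0.29555689  0.00676376 -3.46901894] 5.325
[[-0.001 -0.959 -0.283  0.072]
 [ 1.    -0.001 -0.     0.   ]
 [ 0.    -0.283  0.959  0.03 ]
 [ 0.     0.     0.     1.   ]] [0.60738006 0.25117818 0.00208456] [ 0.60755109 -0.18432994  0.00069679] [0.26153328 0.35094535 0.0009821 ] [ 0.26094334 -0.2843378   0.00106332]
small_sleeve 0.75 [271. 223.  93. 114.] lo [0.4403 0.0187 0.087 ] hi [0.4767 0.054  0.1286]
   top z 0.1285 circle [457.   36.2] r 20.4 4237
```

View pics/w2.png

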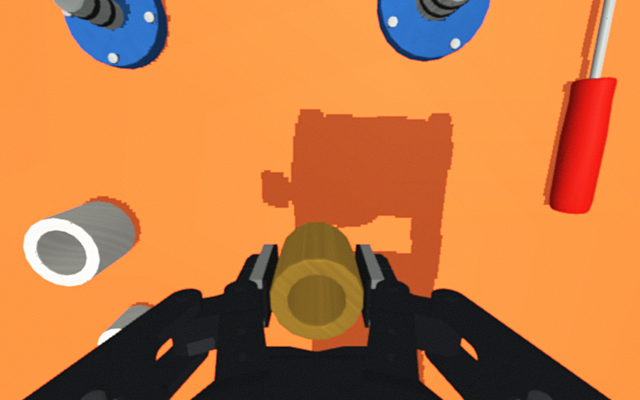

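Request:
{"method": "servo_tool", "body": {"commands": [[0.8,3.44,3.33,0,0],[0.8,3.44,3.33,0,0],[0.8,3.44,3.33,0,0],[0.8,3.44,3.33,0,0],[0.8,0,0,0,0],[0.8,0,0,0,0]]}}

```text
time: 6.18
tool_pos: [0.5925, 0.1697, 0.2591]
orientation: [0.001, 1.0, 0.0, -0.002]
wrist_force: [-0.8, 0.3, -3.5]
opening: 0.458
```

```bash
cat > c.py <<'E'
from h import *
import sys
s=read_state();print(s['tool_pos'],s['orientation'],s['wrist_force'],s['time'],s['opening'])
im,d,P=snap('wrist');save(sys.argv[1],im)
x,y,r0,zb=map(float,sys.argv[2:6])
for z0,z1,r in [(zb,zb+.007,r0),(.011,.018,.05),(.03,.05,.03),(.056,.068,.03)]:
    m=(np.hypot(P[...,0]-x,P[...,1]-y)<r)&(P[...,2]>z0)&(P[...,2]<z1);p=P[m]
    if len(p)<20: print(z0,len(p));continue
    c,r=cv2.minEnclosingCircle((p[:,:2]*1000).astype(np.float32));print(z0,np.round(c,1),round(r,1),len(p),np.percentile(p[:,2],50))
E
python3 c.py w3 .595 .170 .022 .125
```

```text
[0.59247433 0.16971034 0.25906046] [ 6.05610579e-04  9.99996814e-01  6.28966676e-05 -2.44957109e-03] [-0.79023223  0.34849726 -3.46756433] 6.175 0.4579368155305207
0.125 [594.9 170. ] 22.0 259 0.12562660270020293
0.011 [594.9 170.1] 30.9 3494 0.015423974171154181
0.03 [595.2 170.1] 9.3 247 0.04224179614120582
0.056 1
```

View pics/w3.png

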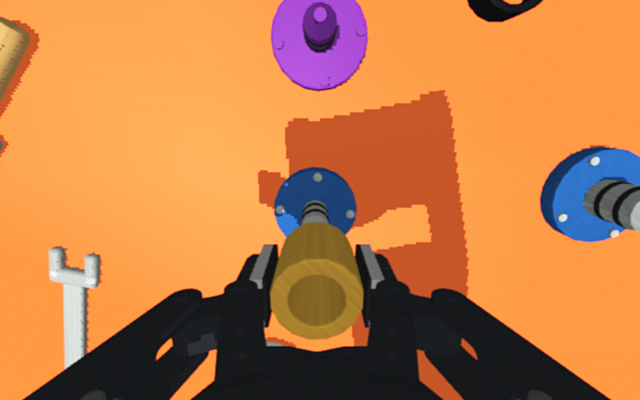

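```bash
python3 c.py w4 .593 .170 .022 .117
```

```text
[0.59238074 0.16940595 0.25959318] [ 4.99032184e-04  9.99997861e-01 -1.76730382e-04 -1.99936701e-03] [ 0.41515657  0.41630267 -3.10553821] 6.225 0.4598822847232255
0.117 [593. 170.] 22.0 4352 0.12002761932298239
0.011 [594.9 170.2] 30.9 3481 0.015437678208729655
0.03 [596.6 170.1] 9.0 248 0.042147720853435475
0.056 1
```

```bash
cat > t.py <<'E'
from h import *
import sys
thing,zt=sys.argv[1],float(sys.argv[2])
s=read_state();print(np.round(s['tool_pos'],4),np.round(s['orientation'],4),np.round(s['wrist_force'],1))
im,d,P=snap('wrist')
for r in trace('wrist',thing)[:3]:
    p=P[r['mask']];p=p[abs(p[:,2]-zt)<.004]
    if len(p)<20: continue
    c,rr=cv2.minEnclosingCircle((p[:,:2]*1000).astype(np.float32))
    print(r['conf'],np.round(r['extent']),'top',np.median(p[:,2]).round(4),'circ',np.round(c,1),round(rr,1),'pct',np.percentile(p[:,:2],[1,99],0).round(4).tolist())
E
python3 t.py small_sleeve .1205
```

```text
[0.5924 0.1692 0.2601] [ 4.0e-04  1.0e+00 -4.0e-04 -1.5e-03] [-0.1  0.4 -3.1]
0.59 [272. 224.  92. 115.] top 0.1205 circ [589.3 168.8] 20.5 pct [[0.5715, 0.1503], [0.609, 0.1875]]
```

Request:
{"method": "servo_tool", "body": {"commands": [[0.8,0.3,0.1,0,0],[0.8,0,0,0,0],[0.8,0,0,0,0],[0.8,0,0,0,0],[0.8,0,0,0,0],[0.8,0,0,0,0],[0.8,0,0,0,0],[0.8,0,0,0,0]]}}

```text
time: 7.38
tool_pos: [0.5966, 0.171, 0.2617]
orientation: [-0.0, 1.0, -0.0, -0.0]
wrist_force: [1.1, -0.8, -3.2]
opening: 0.461
```

```bash
python3 t.py small_sleeve .129; python3 t.py small_spigot_seat .0154
```

```text
[0.5966 0.171  0.2617] [-0.e+00  1.e+00 -1.e-04 -0.e+00] [ 1.1 -0.8 -3.2]
[0.5966 0.171  0.2617] [ 0.e+00  1.e+00 -1.e-04 -0.e+00] [ 0.4 -0.1 -2.6]
0.7 [275. 176.  84.  61.] top 0.0154 circ [595.2 170.2] 30.8 pct [[0.5811, 0.1412], [0.6246, 0.1993]]
0.69 [275.   1.  92.  98.] top 0.0162 circ [709.7 167.3] 30.9 pct [[0.6809, 0.1388], [0.7358, 0.1962]]
```

```bash
python3 t.py small_sleeve .122
```

```text
[0.5966 0.171  0.2617] [ 0.e+00  1.e+00 -1.e-04  0.e+00] [ 0.1 -0.1 -2.9]
0.77 [272. 222.  94. 116.] top 0.1221 circ [594.2 171.1] 20.3 pct [[0.5761, 0.1521], [0.6136, 0.1888]]
```

Request:
{"method": "servo_tool", "body": {"commands": [[0.8,0.07,-0.08,-0.5,0],[0.8,0,0,-1,0],[0.8,0,0,-1,0],[0.8,0,0,-1,0],[0.8,0,0,-1,0],[0.8,0,0,0,0],[0.8,0,0,0,0]]}}

```text
time: 8.55
tool_pos: [0.5975, 0.1702, 0.2169]
orientation: [-0.0, 1.0, -0.0, 0.0]
wrist_force: [-0.2, 0.4, -4.3]
opening: 0.461
```

Request:
{"method": "servo_tool", "body": {"commands": [[0.8,0,0,-0.8,0],[0.8,0,0,-0.5,0],[0.8,0,0,-0.2,0],[0.8,0,0,0,0],[0.8,0,0,0,0],[0.8,0,0,0,0]]}}

```text
time: 9.3
tool_pos: [0.5974, 0.1702, 0.202]
orientation: [-0.0, 1.0, -0.0, 0.0]
wrist_force: [-0.1, 0.6, -3.4]
opening: 0.459
```

Request:
{"method": "servo_tool", "body": {"commands": [[0.8,0,0,-0.15,0],[0.8,0,0,-0.1,0],[0.8,0,0,-0.05,0],[0.8,0,0,0,0],[0.8,0,0,0,0]]}}

```text
time: 9.93
tool_pos: [0.5974, 0.1702, 0.1998]
orientation: [0.0, 1.0, -0.0, -0.0]
wrist_force: [-4.1, -1.0, 4.3]
opening: 0.461
```

Request:
{"method": "servo_tool", "body": {"commands": [[0.4,0,0,0,0],[0.2,0,0,0,0],[0.1,0,0,0,0],[0.0,0,0,0,0],[0,0,0,3,0],[0,0,0,6,0],[0,0,0,6,0],[0,-3,1,4,0],[0,-3,1,0,0],[0,-3,1,0,0],[0,0,0,0,0],[0,0,0,0,0]]}}

```text
time: 11.42
tool_pos: [0.5076, 0.2001, 0.3888]
orientation: [0.0, 1.0, -0.0, 0.0]
wrist_force: [-0.6, -0.2, 0.7]
opening: 1.005
```

Request:
{"method": "servo_tool", "body": {"commands": [[0,0,0,0,0],[0,0,0,0,0],[0,0,0,0,0]]}}

```text
time: 11.8
tool_pos: [0.5076, 0.2, 0.3885]
orientation: [0.0, 1.0, -0.0, -0.0]
wrist_force: [0.2, -0.3, -0.6]
opening: 1.0
```

```bash
python3 t.py small_sleeve .060; python3 t.py small_spigot_seat .0154; python3 t.py big_sleeve .046;python3 t.py big_spigot_seat .0154
```

```text
[0.5076 0.2    0.3885] [ 1.e-04  1.e+00 -3.e-04 -2.e-04] [ 0.2 -0.3 -0.6]
[0.5075 0.2001 0.3886] [ 0.e+00  1.e+00 -2.e-04 -1.e-04] [ 0.3 -0.   0.2]
0.97 [327.   3.  45.  14.] top 0.0161 circ [688.6 167. ] 21.9 pct [[0.6792, 0.1475], [0.6877, 0.187]]
0.71 [316.  74.  57.  51.] top 0.0156 circ [594.2 170.1] 30.6 pct [[0.5659, 0.1421], [0.6227, 0.1989]]
[0.5074 0.2001 0.3887] [ 0.e+00  1.e+00 -1.e-04 -0.e+00] [-0.1 -1.8 -0.4]
0.91 [281. 210.  50.  57.] top 0.0452 circ [440.4 213.2] 26.0 pct [[0.4163, 0.1889], [0.4655, 0.2375]]
[0.5073 0.2002 0.3887] [ 0.e+00  1.e+00 -1.e-04 -0.e+00] [-0.1  0.2 -0.4]
0.98 [500.  54.  83.  65.] top 0.0154 circ [604.7 -39.4] 36.1 pct [[0.5719, -0.067], [0.6379, -0.005]]
```

```bash
python3 - <<'E'
from h import *
im,d,P=snap('wrist')
m=(np.hypot(P[...,0]-.595,P[...,1]-.170)<.03)&(P[...,2]>.035);p=P[m]
print(np.histogram(p[:,2],bins=np.arange(.034,.072,.003)))
q=p[abs(p[:,2]-.060)<.004];print(np.median(q[:,2]),cv2.minEnclosingCircle((q[:,:2]*1000).astype(np.float32)))
save('w5',cv2.resize(im[40:160,260:440],None,fx=4,fy=4))
E
```

```text
(array([ 15,  20,  27,  37,  27,  48,  95,  90, 799, 239,   2,   0]), array([0.034, 0.037, 0.04 , 0.043, 0.046, 0.049, 0.052, 0.055, 0.058,
       0.061, 0.064, 0.067, 0.07 ]))
0.060244286560246774 ((594.766845703125, 169.65855407714844), 19.847652435302734)
```

View pics/w5.png

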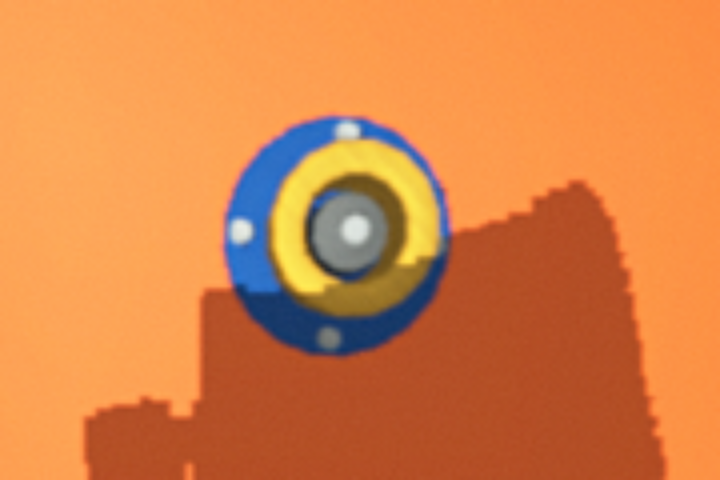

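Request:
{"method": "servo_tool", "body": {"commands": [[0,-3.3,0.65,0,0],[0,-3.3,0.65,0,0],[0,0,0,-5.9,0],[0,0,0,-5.9,0],[0,0,0,-5.9,0],[0,0,0,-2.5,0],[0,0,0,0,0],[0,0,0,0,0],[0.2,0,0,0,0],[0.4,0,0,0,0],[0.7,0,0,0,0],[0.7,0,0,0,0]], "squeeze": 40}}

```text
time: 13.75
tool_pos: [0.4421, 0.2135, 0.1886]
orientation: [-0.001, 1.0, -0.0, 0.001]
wrist_force: [-1.7, 0.7, 5.9]
opening: 0.6
```

Request:
{"method": "servo_tool", "body": {"commands": [[0.7,0,0,0,0],[0.7,0,0,0,0],[0.7,0,0,0,0]]}}

```text
time: 14.12
tool_pos: [0.4421, 0.2135, 0.1886]
orientation: [-0.0, 1.0, -0.0, 0.001]
wrist_force: [-1.2, -0.0, 6.1]
opening: 0.596
```

Request:
{"method": "servo_tool", "body": {"commands": [[0.7,0,0,3,0],[0.7,0,0,5.5,0],[0.7,2.7,-4.2,0.5,0],[0.7,2.7,-4.2,0,0],[0.7,2.7,-4.2,0,0],[0.7,2.7,-4.2,0,0],[0.7,2.7,-4.2,0,0],[0.7,2.7,-4.2,0,0],[0.7,0,0,0,0],[0.7,0,0,0,0],[0.7,0,0,0,0],[0.7,0,0,0,0]]}}

```text
time: 15.62
tool_pos: [0.6028, -0.0379, 0.2767]
orientation: [-0.0, 1.0, 0.001, -0.0]
wrist_force: [-0.5, -0.7, -1.6]
opening: 0.599
```

Request:
{"method": "servo_tool", "body": {"commands": [[0.7,0,0,0,0],[0.7,0,0,0,0],[0.7,0,0,0,0],[0.7,0,0,0,0]]}}

```text
time: 16.12
tool_pos: [0.6033, -0.0388, 0.2767]
orientation: [-0.0, 1.0, -0.0, 0.0]
wrist_force: [-0.1, 0.6, -1.2]
opening: 0.594
```

```bash
python3 t.py big_sleeve .132; python3 t.py big_spigot_seat .0154; python3 c.py w6 .605 -.040 .04 .129
```

```text
[ 0.6033 -0.0388  0.2767] [-0.e+00  1.e+00 -1.e-04  0.e+00] [-0.1  0.6 -1.2]
0.89 [258. 209. 119. 136.] top 0.1332 circ [601.2 -39.4] 26.2 pct [[0.5775, -0.0633], [0.6264, -0.0148]]
[ 0.6033 -0.0389  0.2767] [-0.e+00  1.e+00 -1.e-04 -0.e+00] [ 0.5 -0.7 -1.6]
[ 0.60327378 -0.03889254  0.27669506] [-5.37635489e-06  9.99999988e-01 -1.54668975e-04 -1.53640575e-05] [-0.70070711  0.82252397 -1.12407101] 16.325 0.5971324309285746
0.129 [609.8 -39.4] 39.0 6969 0.13321931975669016
0.011 [605.3 -40.2] 35.7 3374 0.015402852279077436
0.03 [609.4 -40.4] 13.5 268 0.0423902487681342
0.056 0
```

Request:
{"method": "servo_tool", "body": {"commands": [[0.7,0.37,-0.1,0,0],[0.7,0,0,-1,0],[0.7,0,0,-1,0],[0.7,0,0,-1,0],[0.7,0,0,-1,0],[0.7,0,0,-1,0],[0.7,0,0,-0.5,0],[0.7,0,0,0,0],[0.7,0,0,0,0],[0.7,0,0,0,0]]}}

```text
time: 17.62
tool_pos: [0.6072, -0.0399, 0.2224]
orientation: [0.0, 1.0, -0.0, 0.001]
wrist_force: [0.5, 0.5, -0.6]
opening: 0.595
```

Request:
{"method": "servo_tool", "body": {"commands": [[0.7,0,0,-0.8,0],[0.7,0,0,-0.5,0],[0.7,0,0,-0.2,0],[0.7,0,0,0,0],[0.7,0,0,0,0],[0.7,0,0,0,0]]}}

```text
time: 18.38
tool_pos: [0.6071, -0.0399, 0.207]
orientation: [0.0, 1.0, -0.0, 0.0]
wrist_force: [-0.3, 1.2, -1.0]
opening: 0.6
```

Request:
{"method": "servo_tool", "body": {"commands": [[0.7,0,0,-0.2,0],[0.7,0,0,-0.15,0],[0.7,0,0,-0.05,0],[0.7,0,0,0,0],[0.7,0,0,0,0]]}}

```text
time: 19.0
tool_pos: [0.6071, -0.0399, 0.2036]
orientation: [0.0, 1.0, -0.0, 0.0]
wrist_force: [-4.2, 0.7, 5.5]
opening: 0.594
```

Request:
{"method": "servo_tool", "body": {"commands": [[0.4,0,0,0,0],[0.2,0,0,0,0],[0,0,0,0,0],[0,0,0,0,0],[0,0,0,3,0],[0,0,0,6,0],[0,0,0,6,0],[0,-3,-3,4,0],[0,-4,-4,1,0],[0,-4,-4,0,0],[0,-4,-4,0,0],[0,-2,-4,0,0]]}}

```text
time: 20.5
tool_pos: [0.4352, -0.2307, 0.4028]
orientation: [0.0, 1.0, -0.0, 0.0]
wrist_force: [0.9, -0.4, -0.2]
opening: 0.999
```

Request:
{"method": "servo_tool", "body": {"commands": [[0.5,0,0,0,0],[1,0,0,0,0],[1,0,0,0,0],[1,0,0,0,0],[1,0,0,0,0],[1,0,0,0,0],[1,0,0,0,0]]}}

```text
time: 21.38
tool_pos: [0.437, -0.2298, 0.4027]
orientation: [-0.0, 1.0, 0.0, -0.0]
wrist_force: [-0.6, -0.1, 0.6]
opening: -0.002
```

```bash
python3 - <<'E'
from h import *
s=read_state();print(s['tool_pos'],s['opening'],s['time'])
im,d,P=snap('wrist');save('w7',im)
m=(np.hypot(P[...,0]-.605,P[...,1]+.040)<.035)&(abs(P[...,2]-.06)<.004);q=P[m];print(len(q))
if len(q)>9: print(np.median(q[:,2]),cv2.minEnclosingCircle((q[:,:2]*1000).astype(np.float32)))
# red pad
hsv=cv2.cvtColor(im,cv2.COLOR_RGB2HSV)
m=((hsv[...,0]<5)|(hsv[...,0]>174))&(hsv[...,1]>150)&(P[...,2]>.07)&(P[...,1]<-.2)
n,l,st,_=cv2.connectedComponentsWithStats(m.astype(np.uint8));k=1+st[1:,4].argmax();m=l==k
p=P[m];print(st[k],np.median(p,0),p.min(0),p.max(0),cv2.minAreaRect((p[:,:2]*1000).astype(np.float32)))
A=np.c_[p[:,:2]-p[:,:2].mean(0),np.ones(len(p))];co=np.linalg.lstsq(A,p[:,2],rcond=None)[0];print('plane',co,np.hypot(*co[:2]))
E
```

```text
[ 0.43704031 -0.2297506   0.40268834] -0.0016074546805606453 21.375
1315
0.06020406609873796 ((602.8681030273438, -40.90936279296875), 25.969860076904297)
[ 358  114   74   78 3977] [ 0.4789805  -0.29433458  0.1205223 ] [ 0.44772317 -0.32433526  0.10944512] [ 0.50914561 -0.26486543  0.12959581] ((478.88531494140625, -294.59295654296875), (52.83064270019531, 49.43402862548828), 13.798792839050293)
plane [-0.29698236 -0.08004401  0.12053095] 0.30758017845484026
```

View pics/w7.png

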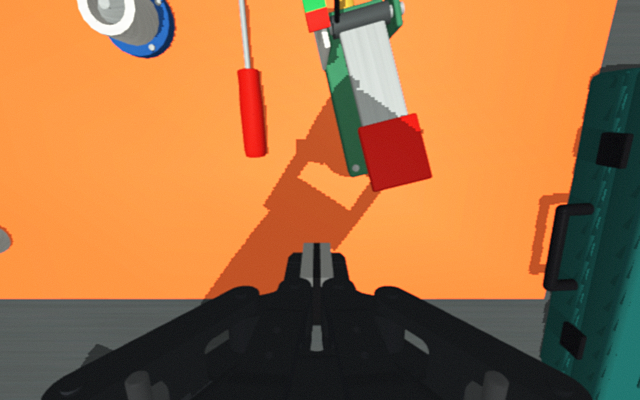

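Request:
{"method": "servo_tool", "body": {"commands": [[1,1.8,-3.3,0,0],[1,1.9,-3.3,0,0],[1,0,0,-4,0],[1,0,0,-4,0],[1,0,0,-1.5,0],[1,0,0,0,0],[1,0,0,0,0],[1,0,0,0,0],[1,0,0,0,0]]}}

```text
time: 22.55
tool_pos: [0.4742, -0.296, 0.309]
orientation: [0.001, 1.0, -0.0, 0.001]
wrist_force: [0.0, 0.7, -0.4]
opening: -0.001
```

Request:
{"method": "servo_tool", "body": {"commands": [[1,0,0,-0.8,0],[1,0,0,-0.8,0],[1,0,0,-0.8,0],[1,0,0,-0.6,0],[1,0,0,0,0],[1,0,0,0,0],[1,0,0,0,0]]}}

```text
time: 23.42
tool_pos: [0.474, -0.296, 0.2781]
orientation: [0.0, 1.0, -0.0, -0.0]
wrist_force: [-1.9, -0.9, 6.1]
opening: 0.003
```

Request:
{"method": "servo_tool", "body": {"commands": [[1,0,0,-0.6,0],[1,0,0,-0.6,0],[1,0,0,-0.5,0],[1,0,0,-0.3,0],[1,0,0,0,0],[1,0,0,0,0],[1,0,0,0,0],[1,0,0,0,0]]}}

```text
time: 24.42
tool_pos: [0.4737, -0.2963, 0.2584]
orientation: [0.0, 1.0, -0.0, -0.001]
wrist_force: [-4.9, -1.3, 7.9]
opening: -0.004
```

```bash
python3 - <<'E'
from h import *
s=read_state();print(s['tool_pos'],s['wrist_force'],s['time'])
o=[]
for n in ['scene','side']:
    im,d,P=snap(n)
    for nm,x,y,r in [('big',.605,-.04,.03),('small',.595,.17,.024)]:
        q=P[(np.hypot(P[...,0]-x,P[...,1]-y)<r)&(abs(P[...,2]-.06)<.005)]
        print(n,nm,len(q),np.median(q,0))
    hsv=cv2.cvtColor(im,cv2.COLOR_RGB2HSV)
    m=((hsv[...,0]<5)|(hsv[...,0]>174))&(hsv[...,1]>150)&(P[...,2]>.07)&(P[...,2]<.125)&(np.hypot(P[...,0]-.475,P[...,1]+.295)<.045)
    p=P[m]
    if len(p)>20:
        A=np.c_[p[:,:2]-p[:,:2].mean(0),np.ones(len(p))];print('pad',len(p),np.median(p,0),np.linalg.lstsq(A,p[:,2],rcond=None)[0])
    im2=im[195:305,140:260] if n=='scene' else im[120:210,310:420]
    o.append(cv2.resize(im2,(400,380),interpolation=cv2.INTER_CUBIC))
save('f1',np.hstack(o))
im,d,P=snap('wrist');save('f2',im)
E
```

```text
[ 0.47371142 -0.29629406  0.25843928] [-4.93165613 -1.28376414  7.90021998] 24.425
scene big 234 [ 0.60776718 -0.04174187  0.05890403]
scene small 115 [0.59634991 0.16876763 0.05877994]
pad 307 [ 0.48292124 -0.29988887  0.08415122] [-0.02245591 -0.02810501  0.08481456]
side big 117 [ 0.60390385 -0.03600646  0.05969443]
side small 106 [0.59306706 0.17615653 0.05899512]
pad 108 [ 0.46086915 -0.28174199  0.08428957] [-0.00416011 -0.01725023  0.08419629]
```

View pics/f1.png

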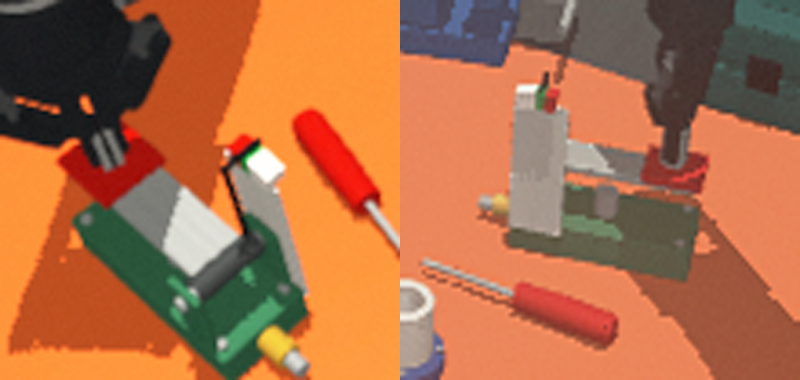

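View pics/f2.png

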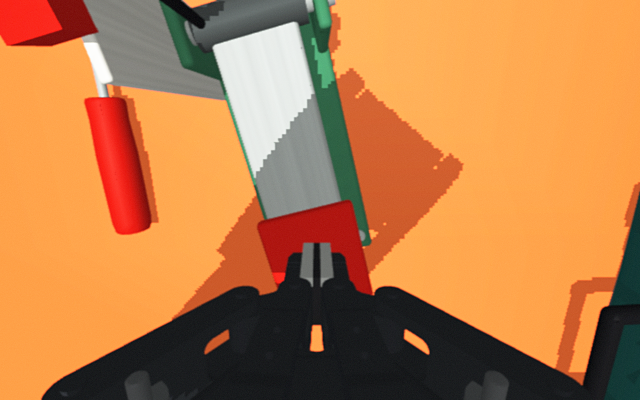

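Request:
{"method": "servo_tool", "body": {"commands": [[1,0,0,0,0],[1,0,0,0,0],[1,0,0,0,0],[1,0,0,0,0],[1,0,0,0,0],[1,0,0,0,0]]}}

```text
time: 25.32
tool_pos: [0.4737, -0.2963, 0.2584]
orientation: [0.0, 1.0, -0.0, -0.001]
wrist_force: [-4.8, -1.6, 8.2]
opening: -0.005
```

```bash
python3 -c "
from cell import *
s=read_state();print(s['tool_pos'],s['wrist_force'],s['time']);print(job_done())"
```

```text
[ 0.47372638 -0.29630198  0.25842649] [-4.83993655 -1.63555288  8.16150196] 25.325
the job is handed in; nothing more can be done
None
```

I seated both sleeves on their own spigots and let go of them. I then pressed the paddle to level with the closed fingertips and handed the job in at 25.3 s while still holding it there.

- **Sleeves:** both tops measured 60 mm above the bench, which is the height of a fully seated sleeve. The small sleeve was within about 0.5 mm of its post's axis. The big sleeve was about 2 mm off, within the 7 mm allowed.
- **Paddle:** the pad was nearly level at about 84 mm above the bench, against 85 mm for mid-green. The push was a steady 8 N, and the tool did not move over the last 0.75 s. The pointer looked to be in or next to the green band, but the picture was too coarse to read it exactly, so I relied on the pad height.
- **Side force:** a sideways force of about 5 N was also on the tool, which I put down to the fingertips dragging on the pad.
- **Bystanders:** I did not measure their positions again at the end. The arm's path kept well clear of all of them.
- **Disagreement:** the scene and side cameras differed by up to about 7 mm in y, because each sees only part of an object. I used the wrist camera for all placing.

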